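# Punch a drill spot through the jig's corner hole

## Task

Take the spring-loaded centre punch (the tool with the square handle) out of the stand, put its nose into the corner one of the three holes that form an L in the marking jig, and press it straight down on the blank below until its spring snaps, without ever pushing on the jig with more than 25 N and without setting it off anywhere else. Then hang the punch upright in the stand hole it came from, and leave the drift in the stand and everything else on the bench where it is.

Things in the scene. Friction and masses are not known exactly. Their poses are not given: they have to be found in the camera images.
- punch: spring-loaded centre punch, loose, 0.2 to 0.3 kg, hanging upright in one of the stand's two holes. Origin: centre of its flange's underside, z up along the tool. Flange 32 mm wide, z 0 to 6 mm; square dark handle 20 x 20 mm with fine steel rings, flats facing x and y, z 6 to 52; round cap to z 68; below: barrel 18 mm wide to z -45, then nose 10 mm wide to z -85
- punch_grip (a point): middle of the punch's square handle, 29 mm above the punch's origin: grip here by two facing flats; the fingertips may stand just above the flange and bear on it when pressing
- punch_tip (a point): tip of the punch's nose, 85 mm below its origin while out; the last 6 mm are a cone to a 3 mm tip. Pressed, the nose slides up into the barrel: resistance 2 N at first, rising 2 N a mm to 10 N at 4 mm, where the inner catch lets go (the snap) and it drops at once to about 5.5 N; then 2 N a mm again to a hard stop at 6.4 mm. Springs out when unloaded
- trip_pin (a point): top of the 5 mm brass pin in the middle of the punch's cap, 71 mm above the punch's origin at rest (3 mm proud of the cap); it jumps up 2 mm when the punch snaps and drops back when the nose is unloaded
- jig: marking jig, fixed: dark steel base 140 x 150 x 16 mm with rails and an aluminium template plate 120 x 140 x 6 mm on top, its top 46 mm above the bench; four cap screws 6 mm high near its corners. Origin: centre of the underside. Three equal through holes 12 mm wide, 1.5 mm chamfers, form an L: corner hole at x 25, y 30 mm, ends at x 25, y -30 and x -30, y 30
- corner_hole (a point): centre of the mouth of the L's corner hole, level with the template's top, z up. The steel blank lies below; its thickness differs from job to job and is not measured: its top is 7 to 25 mm below this point. Sideways rubbing in the hole counts as pushing on the jig too
- stand: tool stand, fixed: grey foot 80 x 160 mm, posts, and a top plate 56 x 156 x 8 mm, its top 105 mm above the bench, with two through holes 23 mm wide at y +50 and -50 mm. Origin: centre of the foot's underside. The punch hangs by its flange in one hole, the plain drift in the other; which is which varies
- drift: plain steel drift, loose, in the stand's other hole: round, 14 mm wide above a 28 mm collar, ending 30 mm above the stand's top, no square handle. Origin: centre of the collar's underside. To be left alone
- caliper: caliper 74x210x10 mm, loose on the bench, a bystander. Origin: centre of its underside
- spanner: spanner 37x168x9 mm, loose on the bench, a bystander. Origin: centre of its underside
- pliers: pliers with red handles 52x176x12 mm, loose on the bench, a bystander. Origin: centre of its underside
- tape_measure: yellow tape measure 37x82x65 mm, loose on the bench, a bystander. Origin: centre of its underside
- bolt: bolt standing on its head, 19x16x56 mm, loose on the bench, a bystander. Origin: centre of its underside
- hammer: hammer 100x271x26 mm, wooden handle, loose on the bench, a bystander. Origin: centre of its underside
- file_flat: flat file with wooden handle 28x255x28 mm, loose on the bench, a bystander. Origin: centre of its underside
- relay_box: small carton box 45x76x43 mm, loose on the bench, a bystander. Origin: centre of its underside

How it is judged:
By the outcome, as a careful person would: the job done as asked, in the order asked, and still so for the second after the job is handed in, with the robot touching nothing.
It also fails if it takes over 51 s, if anything falls off the work surface, if the arm or the gripper's body presses on something with over 40 N, if the wrist force passes 120 N, or if a joint passes its speed limit or range.

## Robot

A 7-joint arm with a two-finger parallel gripper is mounted at the origin on a cart in front of the work surface, level with it; the furniture and walls round the work are solid. World frame = base frame: x ahead of the robot, y to its left, z up, the work surface at z = 0. Lengths are in m, angles in rad, forces in N, time in s.
With the tool pointing down it reaches from about 0.425 to 0.825 m from the base axis. Payload 3.6 kg.
Tool frame: the origin (TCP) lies at the very end of the fingers, on their centre line; the grasp point (between the pads) lies arm.hold_point_z behind it (arm.hold_point_z is the distance from the TCP to the grasp point, in m); z points along the fingers, y is the line along which they close (so a half turn about z gives the same grasp; the last joint's range is limited). The gripper opens to 85 mm and grips with 20 to 120 N. Pads are 22 mm wide; open, the fingers measure 114 mm over their backs; the gripper's body (76 mm by 85 mm) begins 54 mm behind the grasp point. The pads swing forward as they close: fully open they stand 13 mm farther back than shut.
Start: joints at [1.173, 0.615, -0.013, 1.423, 0.008, 1.103, -0.04], TCP at [0.236, -0.606, 0.231] pointing down, gripper open.
Joint ranges: [-3.12, 3.12], [-0.3, 2.06], [-1.34, 1.32], [0.26, 2.42], [-1.36, 4.5], [0.01, 1.98], [-2.84, 2.84]. Speed limits (rad/s): [2.79, 2.79, 3.14, 3.14, 3.14, 3.14, 3.14].

## Interface

Orientations are given as a unit quaternion [x, y, z, w].
In Python, from station import monitor, vision, ticket, arm gives the robot as it stands.
- The arm moves only by the tool step_arm, never from a script. Its argument "motion" is a list that holds one entry, the list of rows, each a list of 7 numbers: the turn, a rotation vector about the world's x, y, z in degrees, then the shift along the world's x, y, z in mm, then the opening, from 0 (shut) to 1 (fully open). A call has 1 to 12 rows; each row shifts and turns the commanded pose from where the row before left it; what a row does not reach is not made up. A row lasts 1/8 s, in which the tool goes at most 62.5 mm and 10.7 degrees, less where a joint would pass 70% of its speed; a pose out of reach is approached as far as the arm can. A call with a gripper value outside its range is refused whole. The fingers move at their own pace and stop on an object; "newtons" is the grip in N (left out, the last holds). Time passes only in rows, so rows that do not move let the fingers close. It gives the time, the measured TCP pose, the force, the opening and the grip force at its end, in the units of the state.
- monitor.state(): the state, without advancing time (a new reading comes with each control period).
- vision.camera(name): name is "scene" or "side" or "wrist"; returns a dict with "img" (480x640x3 uint8, red, green, blue), "fov_y" (degrees; the focal length in pixels is half the picture's height over the tangent of half this angle, whatever the lens; pixels are square), "cx", "cy" (the principal point, pixels), "pose" (4x4, takes a point from camera to world coordinates). Camera axes: x right, y up, looking along -z (the intrinsics and any distortion apply to the point x, -y, -z); pixel columns grow to the right and rows downward; lengths in m; the calibration is good to about 2 mm. A picture is of the moment at which its call begins. There is no depth.
- ticket.close_job(): hands the job in; it is judged then, once.
Trained networks look in a picture, given as the dict that the camera call returned (one of the last four; its "shot" number tells which), for a name from the list of things; names that differ only in an ending like _2 or _b are one class to them, and where a whole thing is asked for, a point or a joint stands for the part that bears it (a point fixed in the world has none). Each returns a list of dicts, best first, with "p" (0 to 1); they miss things now and then, are a little off and sometimes report something else, mostly with a low value. They report only what shows in the picture. A call takes as long as a camera call.
- vision.spot_in(thing, picture): "at" ([row, column] in pixels, amid what is visible of it).
- vision.cut_out(thing, picture): "mask" (480x640 bool, what is visible of it) and "at" ([row, column] in pixels, amid what is visible of it).
The state is a dict: "clock": time; "joint_pos": joint angles; "qvel": joint speeds; "effort": joint torques, N m; "tcp_pos": TCP position; "orientation": TCP orientation; "force": force on the tool from outside, world axes, zero at the start; "torque": the same for the moment, N m; "grip_width": opening from 0.0 (shut) to 1.0 (fully open); "gripper_force": force on a finger pad.
Only numpy, scipy, OpenCV 4.12 (cv2) and the standard library are available. Lean on these libraries where they do the work, as an engineer would, in place of code of your own. Each camera call takes 0.05 s, during which the arm holds its last target. There are 200 camera calls.

## Working session

There is one attempt and no reset: what is moved stays moved. The work goes in short steps, Python scripts to look and compute and a tool call to move; the robot and the scene stay as the last step left them, time stands still between calls to the robot, and variables do not carry over. Pictures are saved under pics/ and viewed, at most 10 in all, crops included, and the job is handed in when it is done.

Besides the shell and the picture viewer there is one more tool, called after "Emit:" as name([rows], argument=value, ...), one row to a line, values as JSON. step_arm: Moves the arm, as the interface text tells. Its arguments: {"type":"object","properties":{"motion":{"type":"array"},"newtons":{"type":"number"}},"required":["motion"]}

```bash
mkdir -p pics; ls
cat > h.py <<'E'
import numpy as np, cv2
from station import monitor, vision, ticket, arm
def save(p,n): cv2.imwrite('pics/'+n+'.png',cv2.cvtColor(p['img'],cv2.COLOR_RGB2BGR))
def foc(p): return 240/np.tan(np.radians(p['fov_y'])/2)
def ray(p,rc):
    f=foc(p); d=np.array([(rc[1]-p['cx'])/f,-(rc[0]-p['cy'])/f,-1.])
    T=np.array(p['pose']); return T[:3,3],T[:3,:3]@d
def onz(p,rc,z):
    o,d=ray(p,rc); return o+d*(z-o[2])/d[2]
def proj(p,X):
    T=np.array(p['pose']); c=T[:3,:3].T@(np.array(X)-T[:3,3]); f=foc(p)
    return np.array([p['cy']-f*c[1]/-c[2],p['cx']+f*c[0]/-c[2]])
def tri(a,b):
    A=np.zeros((3,3));B=np.zeros(3)
    for o,d in (a,b):
        d=d/np.linalg.norm(d);P=np.eye(3)-np.outer(d,d);A+=P;B+=P@o
    return np.linalg.solve(A,B)
E
python3 - <<'E'
from h import *
s=monitor.state(); print({k:np.round(v,3) for k,v in s.items()}, arm.hold_point_z)
for n in ('scene','side','wrist'):
    p=vision.camera(n); save(p,n+'0'); print(n,p.keys(),p['fov_y'],p['cx'],p['cy'],np.round(p['pose'],3).tolist())
    for t in ('punch','punch_grip','trip_pin','corner_hole','jig','stand','drift'):
        r=vision.spot_in(t,p); print(t,[(np.round(q['at'],1).tolist(),round(q['p'],2)) for q in r[:3]])
E
```

```text
pics
{'clock': np.float64(0.0), 'joint_pos': array([ 1.173,  0.616, -0.013,  1.425,  0.008,  1.103, -0.04 ]), 'qvel': array([-0.001,  0.001, -0.001,  0.001, -0.   ,  0.001,  0.002]), 'effort': array([ 0.0000e+00, -4.6922e+01,  2.5900e-01, -1.7104e+01,  1.0000e-02,
        1.0000e-02, -0.0000e+00]), 'tcp_pos': array([ 0.236, -0.605,  0.23 ]), 'orientation': array([ 0.983,  0.185, -0.   , -0.001]), 'force': array([0.092, 0.219, 0.1  ]), 'torque': array([-0.027,  0.018,  0.002]), 'gripper_force': np.float64(0.0), 'grip_width': np.float64(1.007)} 0.0187
scene dict_keys(['img', 'fov_y', 'cx', 'cy', 'pose', 'shot']) 45.98200605689405 323.0735130930223 246.61795866488987 [[-0.67, 0.395, -0.629, -0.302], [-0.743, -0.367, 0.56, 0.785], [-0.01, 0.842, 0.539, 0.866], [0.0, 0.0, 0.0, 1.0]]
punch [([218.9, 414.7], 0.63)]
punch_grip [([216.7, 413.0], 0.84)]
trip_pin [([243.0, 413.4], 0.56)]
corner_hole [([324.9, 275.7], 0.94)]
jig [([323.3, 276.8], 0.76)]
stand [([253.1, 398.4], 0.79), ([325.2, 276.6], 0.4)]
drift [([225.4, 450.5], 0.58), ([236.3, 387.5], 0.43)]
side dict_keys(['img', 'fov_y', 'cx', 'cy', 'pose', 'shot']) 44.81182017837918 315.79891240792375 236.13951100176862 [[0.943, 0.146, -0.298, 0.122], [-0.331, 0.459, -0.825, -1.296], [0.016, 0.876, 0.481, 0.873], [0.0, 0.0, 0.0, 1.0]]
punch [([290.3, 316.5], 0.83)]
punch_grip [([290.1, 317.8], 0.87)]
trip_pin []
corner_hole [([238.9, 271.9], 0.66)]
jig [([238.3, 270.6], 0.59)]
stand [([315.7, 308.1], 0.6)]
drift [([274.3, 305.2], 0.69)]
wrist dict_keys(['img', 'fov_y', 'cx', 'cy', 'pose', 'shot']) 71.36884545800156 321.8211862615697 243.75370829838408 [[0.364, 0.899, 0.242, 0.297], [-0.931, 0.352, 0.094, -0.582], [-0.0, -0.26, 0.966, 0.373], [0.0, 0.0, 0.0, 1.0]]
punch []
punch_grip []
trip_pin []
corner_hole []
jig []
stand []
drift []
```

View pics/scene0.png

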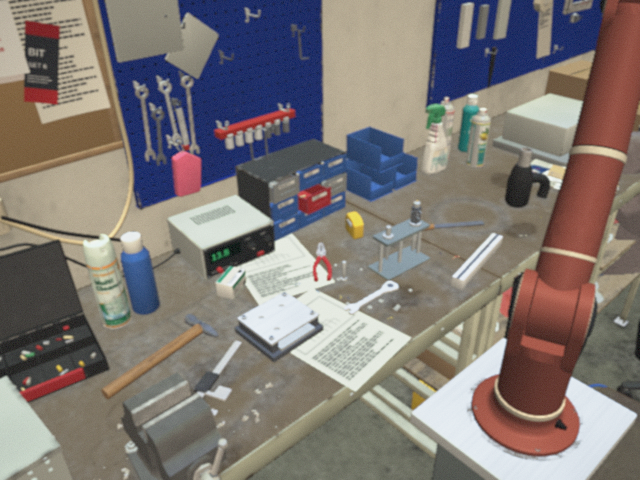

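View pics/side0.png

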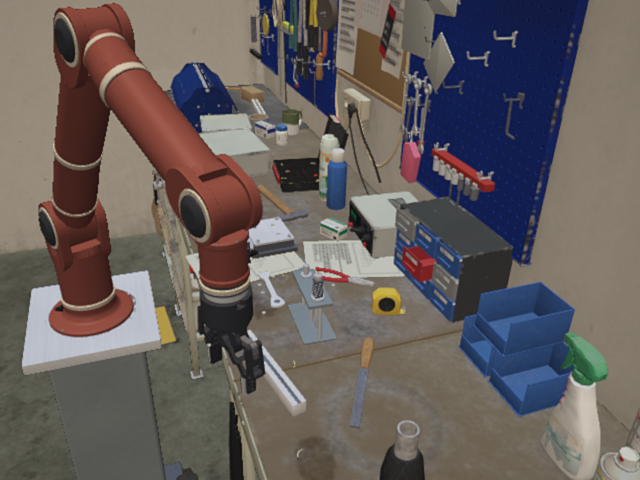

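Run:
```python
from h import *
a=vision.camera('scene');b=vision.camera('side')
print('grip',tri(ray(a,(216.7,413)),ray(b,(290.1,317.8))))
print('drift',tri(ray(a,(225.4,450.5)),ray(b,(274.3,305.2))), tri(ray(a,(236.3,387.5)),ray(b,(274.3,305.2))))
print('corner',onz(a,(324.9,275.7),.046),onz(b,(238.9,271.9),.046))
for n,p,z in(('scene',a,0),('side',b,0)):
  for t in ('hammer','file_flat','tape_measure','bolt','pliers','spanner','caliper','relay_box'):
    r=vision.spot_in(t,p); print(n,t,[(np.round(q['at']).tolist(),np.round(onz(p,q['at'],.01),3).tolist(),round(q['p'],2)) for q in r[:1]])
```

```text
grip [ 0.50646004 -0.25527499  0.12500132]
drift [ 0.4375418  -0.2738605   0.15785443] [ 0.50761019 -0.15719521  0.10651475]
corner [0.48654299 0.22557774 0.046     ] [0.50638156 0.14487272 0.046     ]
scene hammer [([350.0, 163.0], [0.621, 0.435, 0.01], 0.93)]
scene file_flat [([223.0, 456.0], [0.523, -0.483, 0.01], 0.48)]
scene tape_measure [([228.0, 356.0], [0.702, -0.242, 0.01], 0.83)]
scene bolt []
scene pliers [([262.0, 322.0], [0.639, -0.05, 0.01], 0.68)]
scene spanner [([292.0, 375.0], [0.452, -0.057, 0.01], 0.75)]
scene caliper [([381.0, 216.0], [0.466, 0.399, 0.01], 0.56)]
scene relay_box [([284.0, 233.0], [0.72, 0.182, 0.01], 0.58)]
side hammer [([208.0, 281.0], [0.609, 0.405, 0.01], 0.83)]
side file_flat [([386.0, 360.0], [0.528, -0.462, 0.01], 0.72)]
side tape_measure [([302.0, 384.0], [0.708, -0.198, 0.01], 0.8)]
side bolt [([210.0, 281.0], [0.607, 0.394, 0.01], 0.69)]
side pliers [([279.0, 339.0], [0.635, -0.064, 0.01], 0.77)]
side spanner [([293.0, 272.0], [0.446, -0.072, 0.01], 0.8)]
side caliper []
side relay_box [([230.0, 334.0], [0.726, 0.207, 0.01], 0.96)]
```

The scene view shows the stand near (245,400) with the punch at (212,417) and the jig near (322,278). The side view shows the punch at (290,318), nearer that camera than the drift. I'll move above the stand and look with the wrist camera.

Emit:
step_arm([
  [[0,0,-2,20,30,15,1],[0,0,-2,23,33,15,1],[0,0,-2,23,33,15,1],[0,0,-2,23,33,15,1],[0,0,-2,23,33,15,1],[0,0,-2,23,33,15,1],[0,0,-2,23,33,10,1],[0,0,-2,23,33,0,1],[0,0,-2,23,33,0,1],[0,0,-2,23,33,0,1],[0,0,-1.3,23,33,0,1],[0,0,0,20,30,0,1]],
])

```text
clock: 3.6
tcp_pos: [0.507, -0.2141, 0.3315]
orientation: [1.0, 0.0, 0.0, -0.0]
force: [0.4, -0.2, -0.2]
grip_width: 1.0
gripper_force: 0.0
```

Run:
```python
from h import *
p=vision.camera('wrist'); save(p,'w1'); s=monitor.state(); print(s['tcp_pos'],s['orientation'],s['clock'])
print(p['pose'])
for t,z in (('punch',.14),('punch_grip',.134),('trip_pin',.176),('stand',.105),('drift',.13)):
    r=vision.spot_in(t,p); print(t,[(np.round(q['at'],1).tolist(),np.round(onz(p,q['at'],z),4).tolist(),round(q['p'],2)) for q in r[:3]])
```

```text
[ 0.51034603 -0.20763135  0.33131145] [ 0.99998237  0.00501545  0.00166618 -0.00270815] 3.65
[[ 1.97492144e-03  9.65819326e-01  2.59208661e-01  5.72328404e-01]
 [-9.99997961e-01  2.01676368e-03  1.04502971e-04 -2.14222751e-01]
 [-4.21831624e-04 -2.59208338e-01  9.65821339e-01  4.73385669e-01]
 [ 0.00000000e+00  0.00000000e+00  0.00000000e+00  1.00000000e+00]]
punch [([218.9, 365.6], [0.509, -0.2585, 0.14], 0.84)]
punch_grip [([220.2, 362.8], [0.5065, -0.2565, 0.134], 0.93)]
trip_pin []
stand [([201.9, 314.4], [0.5213, -0.206, 0.105], 0.69)]
drift [([213.3, 272.9], [0.5128, -0.1634, 0.13], 0.83)]
```

View pics/w1.png

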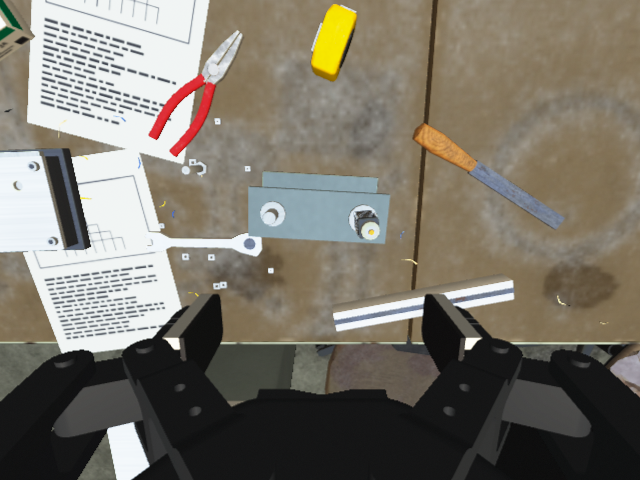

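The wrist view shows the punch at about (222,366), pin at (231,371), drift at (213,272), and the jig at the left edge. I'll go closer to get the handle's yaw.

Emit:
step_arm([
  [[0,0,0,0,-20,-30,1],[0,0,0,0,-22,-30,1],[0,0,0,0,0,0,1],[0,0,0,0,0,0,1]],
])

```text
clock: 4.4
tcp_pos: [0.5065, -0.2576, 0.2724]
orientation: [1.0, -0.0, 0.001, -0.0]
force: [-0.1, 0.4, 0.9]
grip_width: 0.997
gripper_force: 0.0
```

Run:
```python
from h import *
p=vision.camera('wrist'); s=monitor.state(); print(s['tcp_pos'],s['orientation'],s['clock'],p['pose'][:3,3])
for t,z in (('punch',.14),('punch_grip',.134),('trip_pin',.176),('drift',.13)):
    r=vision.spot_in(t,p); print(t,[(np.round(q['at'],1).tolist(),np.round(onz(p,q['at'],z),4).tolist(),round(q['p'],2)) for q in r[:3]])
c=np.round(proj(p,(.507,-.256,.15))).astype(int); print(c)
im=p['img'][c[0]-75:c[0]+75,c[1]-100:c[1]+100]
save({'img':cv2.resize(im,None,fx=4,fy=4,interpolation=cv2.INTER_CUBIC)},'w2')
np.save('w2.npy',p['img'])
```

```text
[ 0.50695704 -0.25713714  0.27285543] [9.99999002e-01 2.83780442e-04 1.37796977e-03 1.25215226e-04] 4.45 [ 0.57170985 -0.25778199  0.41445796]
punch [([233.1, 322.8], [0.5077, -0.2585, 0.14], 0.79)]
punch_grip [([235.9, 322.6], [0.5038, -0.2584, 0.134], 0.87)]
trip_pin []
drift [([225.7, 217.8], [0.5119, -0.1674, 0.13], 0.62)]
[237 320]
```

View pics/w2.png

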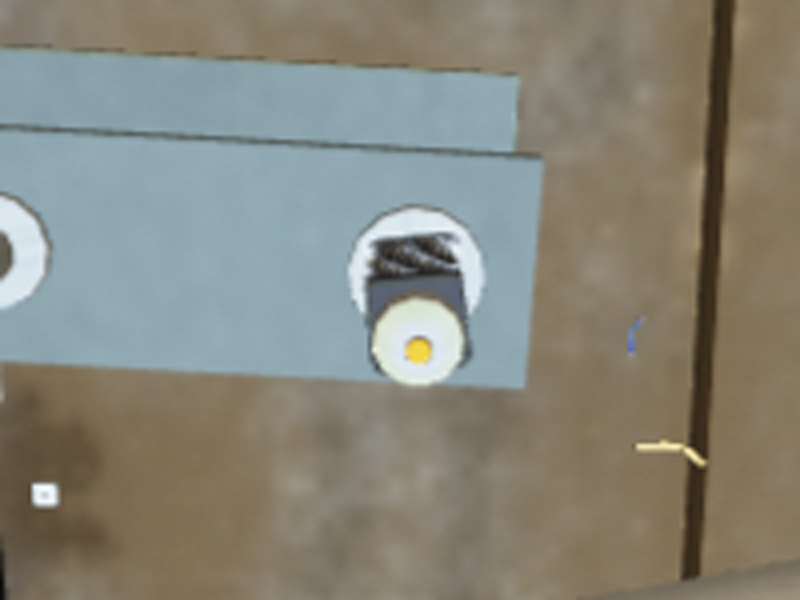

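Run:
```python
from h import *
p=vision.camera('wrist'); im=np.load('w2.npy')
print('pin',onz(p,(249.7,324.6),.176),'flange',onz(p,(229.7,323.8),.111))
g=cv2.cvtColor(im,cv2.COLOR_RGB2GRAY)[205:250,300:350].astype(int)
# yellow pin centroid
hsv=cv2.cvtColor(im,cv2.COLOR_RGB2HSV); m=cv2.inRange(hsv,(15,150,120),(35,255,255)); m[:235]=0;m[262:]=0;m[:,:310]=0;m[:,340:]=0
r,c=np.nonzero(m); print('pin px',r.mean(),c.mean(),len(r),onz(p,(r.mean(),c.mean()),.176))
# white flange
w=cv2.inRange(hsv,(0,0,215),(180,40,255)); w[:210]=0;w[237:]=0;w[:,:300]=0;w[:,350:]=0
cn=max(cv2.findContours(w,cv2.RETR_EXTERNAL,cv2.CHAIN_APPROX_NONE)[0],key=len)
print('flange circ',cv2.minEnclosingCircle(cn))
for row in g[12:34,10:40]: print(' '.join('%3d'%v for v in row))
```

```text
pin [ 0.5037406  -0.25926777  0.176     ] flange [ 0.50448755 -0.25905389  0.111     ]
pin px 249.08333333333334 324.0833333333333 24 [ 0.50421528 -0.25888233  0.176     ]
flange circ ((323.5, 230.5), 16.568140029907227)
162 162 152 126 178 217 227 229 230 229 227 225 226 228 230 229 229 230 230 229 229 230 225 194 141 143 159 164 162 161
162 153 127 176 220 229 229 229 229 229 227 225 226 229 230 229 229 230 231 229 229 231 233 228 213 172 143 156 161 161
145 138 192 221 229 231 230 229 229 229 228 225 226 229 230 229 229 230 231 229 229 230 232 233 231 222 185 163 162 159
140 200 226 228 229 231 230 229 230 229 227 209 197 180 172 170 170 155 147 134 126 129 148 187 224 230 221 166 151 160
200 229 230 228 195 174 156 144 145 133 126 108 103  83  89  85  87  93  90 139 147 114 119 161 190 221 227 199 150 151
224 232 203 148 105  88  76  69  69  85  72  74  87  66  46  63  59  70  88 111 160 159 183 186 181 219 228 223 175 155
229 231 178 140  91  62  54  57  62  72  90 103  97  92  66  46  36  59  69 104 117 156 198 225 224 226 228 226 211 160
230 236 221 171  95  58  61  60  61  97
[... 1060 characters left out ...]
  95  97  96  97  99  99  98 101  99  98  97  97  98  98 100 101 100  99  98  97 116 208 227 227 228
200 130  95  97  98  98  97  96  98  98  97  97  99 100 100  99  98  98  98 100 101 100  99  98  97  94 204 227 227 227
224 152  95  97  98  98  98  95  95  95  96  99 102  98 102 105 103 102 101 100  99  98  99  99  95  86 203 228 227 222
230 157  95  98  97  98  96  93  95  98  93 103 133 155 152 134 122 111 104 104 101  98  98  97  97  93 170 219 227 205
230 154  91  97  97  97  94  96 100 126 153 175 200 214 212 205 198 187 179 161 118  98  98  97  98  95 159 216 233 196
225 161  97  98  97  93  87 136 169 197 212 216 220 222 221 221 221 219 218 213 182 123  98  98  98  98 130 209 206 171
```

Emit:
step_arm([
  [[0,0,4.5,-2.5,-1.5,-25,1],[0,0,0,0,0,-30,1],[0,0,0,0,0,-30,1],[0,0,0,0,0,-30,1],[0,0,0,0,0,-25,1],[0,0,0,0,0,-17,1],[0,0,0,0,0,0,1]],
])

```text
clock: 5.58
tcp_pos: [0.5031, -0.2584, 0.1134]
orientation: [0.999, 0.04, -0.001, -0.001]
force: [-0.0, -0.2, 0.5]
grip_width: 0.997
gripper_force: 0.0
```

Emit:
step_arm([
  [[0,0,0,0,0,0,0.4],[0,0,0,0,0,0,0.3],[0,0,0,0,0,0,0.2],[0,0,0,0,0,0,0.1],[0,0,0,0,0,0,0],[0,0,0,0,0,0,0]],
], newtons=60)

```text
clock: 6.32
tcp_pos: [0.5041, -0.2593, 0.115]
orientation: [0.999, 0.039, 0.001, 0.0]
force: [-1.2, -0.3, 4.6]
grip_width: 0.225
gripper_force: 59.2
```

Emit:
step_arm([
  [[0,0,0,0,0,6,0],[0,0,0,0,0,12,0],[0,0,0,0,0,20,0],[0,0,0,0,0,25,0],[0,0,0,0,0,25,0],[0,0,0,0,0,25,0],[0,0,0,0,0,25,0],[0,0,0,0,0,12,0]],
])

```text
clock: 7.32
tcp_pos: [0.5039, -0.2591, 0.2659]
orientation: [0.999, 0.039, 0.001, 0.0]
force: [-0.7, -0.5, -2.6]
grip_width: 0.223
gripper_force: 58.7
```

Emit:
step_arm([
  [[0,0,-0.5,0,30,0,0],[0,0,-0.5,0,45,0,0],[0,0,-0.5,0,45,0,0],[0,0,-0.5,0,45,0,0],[0,0,-0.5,0,45,0,0],[0,0,-0.5,0,45,0,0],[0,0,-0.5,0,45,0,0],[0,0,-0.5,0,45,0,0],[0,0,-0.5,0,30,0,0],[0,0,0,0,15,0,0],[0,0,0,0,0,0,0],[0,0,0,0,0,0,0]],
])

```text
clock: 8.82
tcp_pos: [0.5038, 0.1287, 0.2641]
orientation: [1.0, -0.001, -0.0, 0.001]
force: [0.3, 0.2, -2.6]
grip_width: 0.226
gripper_force: 58.8
```

Run:
```python
from h import *
p=vision.camera('wrist'); save(p,'w3'); s=monitor.state(); print(s['tcp_pos'],s['orientation'],s['clock'],s['grip_width'],p['pose'])
for t,z in (('punch',.24),('punch_tip',.15),('corner_hole',.046),('jig',.046)):
    r=vision.spot_in(t,p); print(t,[(np.round(q['at'],1).tolist(),np.round(onz(p,q['at'],z),4).tolist(),round(q['p'],2)) for q in r[:3]])
```

```text
[0.50388718 0.12868401 0.2641799 ] [ 9.99998470e-01 -1.59751667e-03 -9.13413101e-05  7.06696590e-04] 8.875 0.2274829594235405 [[-1.56498627e-03  9.65574219e-01  2.60123008e-01  5.69287036e-01]
 [-9.99997822e-01 -1.87030544e-03  9.26238136e-04  1.28576230e-01]
 [ 1.38086114e-03 -2.60120991e-01  9.65575043e-01  4.05957184e-01]
 [ 0.00000000e+00  0.00000000e+00  0.00000000e+00  1.00000000e+00]]
punch [([325.5, 321.6], [0.478, 0.1286, 0.24], 0.62), ([253.1, 466.0], [0.5194, 0.0537, 0.24], 0.32)]
punch_tip [([245.2, 323.6], [0.4991, 0.1269, 0.15], 0.58)]
corner_hole [([203.3, 257.2], [0.5177, 0.198, 0.046], 0.96), ([329.8, 322.3], [0.3655, 0.1278, 0.046], 0.36)]
jig [([201.8, 256.2], [0.5193, 0.1989, 0.046], 0.97)]
```

View pics/w3.png

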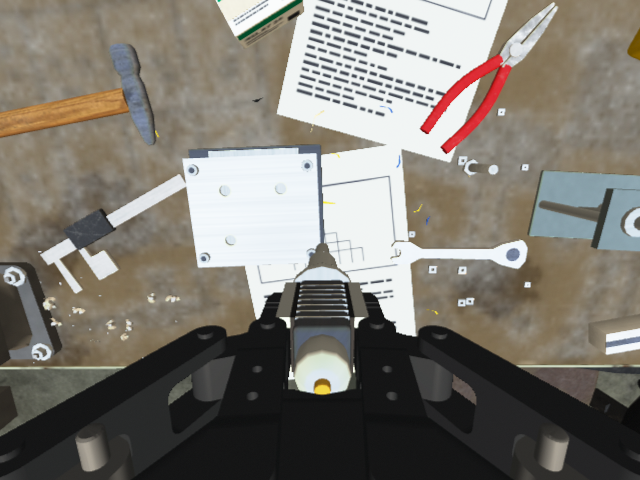

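Run:
```python
from h import *
p=vision.camera('wrist'); im=p['img']; g=cv2.cvtColor(im,cv2.COLOR_RGB2GRAY)
P=[]
for r,c in ((190,224),(188,280),(240,230)):
    a=g[r-12:r+12,c-12:c+12]; big=cv2.resize(a,None,fx=8,fy=8,interpolation=cv2.INTER_CUBIC)
    m=(cv2.GaussianBlur(big,(9,9),0)<big[[0,-1]].mean()-18).astype(np.uint8)
    cn=max(cv2.findContours(m,cv2.RETR_EXTERNAL,cv2.CHAIN_APPROX_NONE)[0],key=cv2.contourArea)
    x,y,w,h=cv2.boundingRect(cn)
    q=(r-12+(y+h/2)/8-.5,c-12+(x+w/2)/8-.5); X=onz(p,q,.046); P.append(X); print(np.round(q,1),w/8,h/8,X.round(4))
print([np.linalg.norm(P[0]-P[i]) for i in(1,2)], np.linalg.norm(P[1]-P[2]))
for i in(1,2):
    d=P[i]-P[0]; print(np.degrees(np.arctan2(d[1],d[0])))
print('expected tip px',proj(p,(.5039,.1287,.169)),'pin',proj(p,(.5039,.1287,.325)))
a=im[170:260,170:350]; save({'img':cv2.resize(a,None,fx=4,fy=4,interpolation=cv2.INTER_CUBIC)},'w4')
```

```text
[190.8 223.9] 7.75 10.375 [0.5311 0.2345 0.046 ]
[189.3 280.1] 9.0 8.875 [0.5327 0.1742 0.046 ]
[240.6 230.4] 9.875 8.75 [0.476  0.2314 0.046 ]
[np.float64(0.060295684720728215), np.float64(0.0551739140902966)] 0.08049686303499862
-88.51341682607625
-176.791007417003
expected tip px [245.7518109  323.14219607] pin [390.78127647 325.22136505]
```

View pics/w4.png

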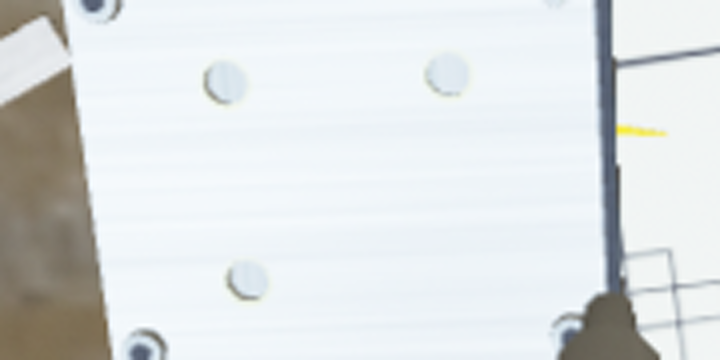

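The L's corner hole is at crop (82,226), full picture (190,226). The other two are at (188,281) and (240,232), and the spacings of 60 and 55 mm fit. The punch tip is at (245,323). I'll move above the corner hole.

Emit:
step_arm([
  [[0,0,0,6,25,0,0],[0,0,0,8,35,-5,0],[0,0,0,8,30,-20,0],[0,0,0,6,13.5,-25,0],[0,0,0,0,0,-20,0],[0,0,0,0,0,-13,0],[0,0,0,0,0,0,0],[0,0,0,0,0,0,0]],
])

```text
clock: 10.12
tcp_pos: [0.5323, 0.2344, 0.1822]
orientation: [1.0, -0.0, 0.001, -0.0]
force: [0.6, 0.2, -2.7]
grip_width: 0.229
gripper_force: 59.0
```

Run:
```python
from h import *
p=vision.camera('wrist'); s=monitor.state(); t=s['tcp_pos'];print(t,s['clock'],p['pose'][:3,3],s['force'])
tip=np.array([t[0],t[1],t[2]-.095]); a=proj(p,tip); b=proj(p,(.532,.232,.046)); print('tip px',a,'hole px',b)
r0,c0=(b-[60,80]).astype(int); print('crop origin',r0,c0)
save({'img':cv2.resize(p['img'][r0:r0+100,c0:c0+160],None,fx=5,fy=5,interpolation=cv2.INTER_CUBIC)},'w5');
```

```text
[0.53238986 0.2344877  0.18241227] 10.175 [0.59752022 0.23408475 0.32424428] [ 0.71970217 -0.43458121 -2.54222367]
tip px [246.24214058 321.58094515] hole px [233.84101523 324.57966146]
crop origin 173 244
```

View pics/w5.png

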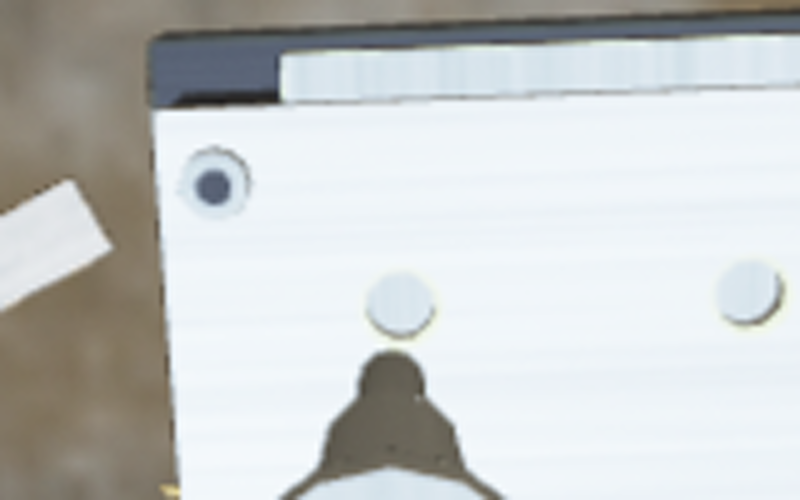

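The hole centre is at crop (305,400) and the nose rim is centred at about (383,392), just below it. They are nearly aligned.

Run:
```python
from h import *
p=vision.camera('wrist'); t=monitor.state()['tcp_pos']; print(t,p['pose'][:3,3])
h=onz(p,(233.6,323.6),.046); n=onz(p,(249.2,322.0),t[2]-.089); print('hole',h,'nose',n,'shift mm',(h-n)*1e3)
# finer contour: nose dark mask
im=p['img']; g=cv2.cvtColor(im,cv2.COLOR_RGB2GRAY); d=g[238:258,305:340]<150
for i,row in enumerate(d):
    c=np.nonzero(row)[0]; print(238+i, (305+c.min(),305+c.max()) if len(c) else '',end=' ')
print(proj(p,(t[0],t[1],t[2]-.089)), proj(p,(t[0],t[1],t[2]-.05)),proj(p,(t[0],t[1],t[2]+.061)))
```

```text
[0.53230907 0.23454433 0.18239474] [0.59751585 0.23416516 0.32444013]
hole [0.53225812 0.23296403 0.046     ] nose [0.53185533 0.2342932  0.09339474] shift mm [  0.40278649  -1.32917567 -47.39473519]
238  239  240  241  242  243 (np.int64(321), np.int64(323)) 244 (np.int64(319), np.int64(325)) 245 (np.int64(318), np.int64(326)) 246 (np.int64(317), np.int64(327)) 247 (np.int64(316), np.int64(327)) 248 (np.int64(316), np.int64(328)) 249 (np.int64(316), np.int64(328)) 250 (np.int64(316), np.int64(328)) 251 (np.int64(316), np.int64(328)) 252 (np.int64(315), np.int64(328)) 253 (np.int64(315), np.int64(329)) 254 (np.int64(314), np.int64(330)) 255 (np.int64(313), np.int64(331)) 256 (np.int64(312), np.int64(332)) 257 (np.int64(311), np.int64(333)) [248.59189585 321.65099197] [266.08715499 321.53296698] [391.76116346 320.68515589]
```

Emit:
step_arm([
  [[0,0,0,0.4,-1.3,-10,0],[0,0,0,0,0,-15,0],[0,0,0,0,0,-8,0],[0,0,0,0,0,0,0],[0,0,0,0,0,-3,0],[0,0,0,0,0,-2,0],[0,0,0,0,0,-2,0],[0,0,0,0,0,0,0]],
])

```text
clock: 11.22
tcp_pos: [0.532, 0.2331, 0.1412]
orientation: [1.0, 0.0, -0.0, 0.0]
force: [-0.1, 0.1, -3.0]
grip_width: 0.225
gripper_force: 59.0
```

Emit:
step_arm([
  [[0,0,0,0,0,-2,0],[0,0,0,0,0,-1.5,0],[0,0,0,0,0,-1.5,0],[0,0,0,0,0,0,0]],
])

```text
clock: 11.72
tcp_pos: [0.5319, 0.2331, 0.1361]
orientation: [1.0, 0.0, -0.0, 0.0]
force: [0.5, -0.3, -2.3]
grip_width: 0.226
gripper_force: 59.0
```

Run:
```python
from h import *
p=vision.camera('wrist'); s=monitor.state(); t=s['tcp_pos']; print(t,s['force'],s['torque'])
b=proj(p,(t[0],t[1],.046)); r0,c0=(b-[50,80]).astype(int); print(r0,c0,b,proj(p,(t[0],t[1],t[2]+.061)))
save({'img':cv2.resize(p['img'][r0:r0+100,c0:c0+160],None,fx=5,fy=5,interpolation=cv2.INTER_CUBIC)},'w6'); np.save('rest.npy',p['img'])
```

```text
[0.53202581 0.23314112 0.1362352 ] [-0.78176996  1.06825484 -2.00833663] [-0.00116704  0.02546548  0.05994002]
197 241 [247.66645796 321.47601161] [392.02996378 320.82824164]
```

View pics/w6.png

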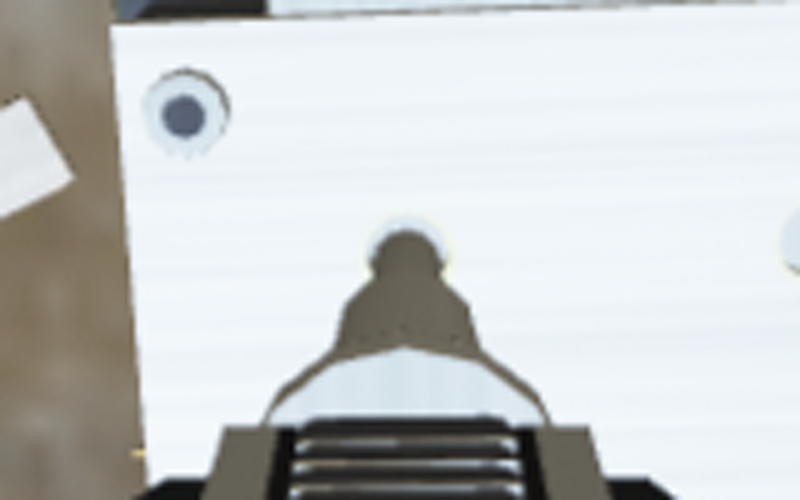

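Emit:
step_arm([
  [[0,0,0,0.5,0.2,-1,0],[0,0,0,0,0,-1,0],[0,0,0,0,0,-1,0],[0,0,0,0,0,0,0]],
])

```text
clock: 12.28
tcp_pos: [0.5324, 0.2333, 0.1332]
orientation: [1.0, 0.0, -0.0, 0.0]
force: [-0.2, 0.5, -2.5]
grip_width: 0.224
gripper_force: 59.0
```

Emit:
step_arm([
  [[0,0,0,0,0,-1,0],[0,0,0,0,0,-1,0],[0,0,0,0,0,-1,0],[0,0,0,0,0,0,0]],
])

```text
clock: 12.78
tcp_pos: [0.5325, 0.2333, 0.1302]
orientation: [1.0, 0.0, -0.0, 0.0]
force: [-0.3, -0.2, -2.1]
grip_width: 0.229
gripper_force: 59.0
```

Emit:
step_arm([
  [[0,0,0,0,0,-1,0],[0,0,0,0,0,-1,0],[0,0,0,0,0,-1,0],[0,0,0,0,0,0,0]],
])

```text
clock: 13.28
tcp_pos: [0.5325, 0.2333, 0.1272]
orientation: [1.0, 0.0, -0.0, 0.0]
force: [0.7, -0.4, -1.0]
grip_width: 0.229
gripper_force: 59.0
```

Emit:
step_arm([
  [[0,0,0,0,0,-1,0],[0,0,0,0,0,-1,0],[0,0,0,0,0,0,0]],
])

```text
clock: 13.65
tcp_pos: [0.5325, 0.2333, 0.1252]
orientation: [1.0, 0.0, -0.0, 0.0]
force: [0.1, -0.0, -3.6]
grip_width: 0.228
gripper_force: 59.0
```

Emit:
step_arm([
  [[0,0,0,0,0,-1,0],[0,0,0,0,0,-1,0],[0,0,0,0,0,0,0]],
])

```text
clock: 14.02
tcp_pos: [0.5325, 0.2333, 0.1232]
orientation: [1.0, 0.0, -0.0, 0.0]
force: [0.4, 0.1, -2.6]
grip_width: 0.226
gripper_force: 59.0
```

Emit:
step_arm([
  [[0,0,0,0,0,-1,0],[0,0,0,0,0,-1,0],[0,0,0,0,0,0,0]],
])

```text
clock: 14.4
tcp_pos: [0.5325, 0.2333, 0.1212]
orientation: [1.0, 0.0, -0.0, 0.0]
force: [0.1, 0.4, -2.2]
grip_width: 0.226
gripper_force: 59.0
```

Emit:
step_arm([
  [[0,0,0,0,0,-1,0],[0,0,0,0,0,-1,0],[0,0,0,0,0,0,0]],
])

```text
clock: 14.78
tcp_pos: [0.5325, 0.2333, 0.1192]
orientation: [1.0, 0.0, -0.0, 0.0]
force: [-0.0, 0.3, -2.9]
grip_width: 0.225
gripper_force: 59.0
```

Emit:
step_arm([
  [[0,0,0,0,0,-1,0],[0,0,0,0,0,-1,0],[0,0,0,0,0,0,0]],
])

```text
clock: 15.15
tcp_pos: [0.5327, 0.2335, 0.1177]
orientation: [1.0, 0.0, 0.0, -0.0]
force: [-0.6, 0.2, 1.3]
grip_width: 0.23
gripper_force: 59.3
```

Emit:
step_arm([
  [[0,0,0,0,0,-1,0],[0,0,0,0,0,-1,0],[0,0,0,0,0,0,0]],
])

```text
clock: 15.52
tcp_pos: [0.5328, 0.2335, 0.1158]
orientation: [1.0, 0.0, 0.0, -0.0]
force: [-1.0, -0.7, 5.3]
grip_width: 0.229
gripper_force: 59.8
```

Emit:
step_arm([
  [[0,0,0,0,0,-0.5,0],[0,0,0,0,0,-0.5,0],[0,0,0,0,0,0,0]],
])

```text
clock: 15.9
tcp_pos: [0.5329, 0.2335, 0.1149]
orientation: [1.0, 0.0, 0.0, -0.0]
force: [-1.0, -0.4, 6.2]
grip_width: 0.228
gripper_force: 60.0
```

Emit:
step_arm([
  [[0,0,0,0,0,-0.5,0],[0,0,0,0,0,0,0]],
])

```text
clock: 16.15
tcp_pos: [0.5329, 0.2335, 0.1145]
orientation: [1.0, -0.0, 0.001, -0.0]
force: [-1.0, -0.4, 7.3]
grip_width: 0.23
gripper_force: 60.1
```

Emit:
step_arm([
  [[0,0,0,0,0,-0.5,0],[0,0,0,0,0,0,0]],
])

```text
clock: 16.4
tcp_pos: [0.5329, 0.2335, 0.1141]
orientation: [1.0, 0.0, 0.001, -0.0]
force: [-1.5, -0.3, 7.4]
grip_width: 0.228
gripper_force: 60.2
```

```bash
cat > pin.py <<'E'
from h import *
def pin(im):
    hsv=cv2.cvtColor(im,cv2.COLOR_RGB2HSV); m=cv2.inRange(hsv,(12,120,90),(38,255,255)); m[:330]=0;m[:,:295]=0;m[:,350:]=0
    r,c=np.nonzero(m); return len(r),r.mean(),c.mean(),r.min(),r.max(),c.min(),c.max()
E
python3 - <<'E'
from pin import *
p=vision.camera('wrist'); print(pin(np.load('rest.npy'))); print(pin(p['img'])); s=monitor.state(); print(s['force'],s['tcp_pos'])
E
```

```text
(223, np.float64(386.9820627802691), np.float64(321.9820627802691), np.int64(379), np.int64(394), np.int64(314), np.int64(330))
(223, np.float64(387.0), np.float64(321.9103139013453), np.int64(379), np.int64(394), np.int64(314), np.int64(330))
[-1.39857662 -0.01283179  7.53954449] [0.53294045 0.23350931 0.11414382]
```

Not snapped yet; the pin is unchanged and the force is at the threshold.

Emit:
step_arm([
  [[0,0,0,0,0,-0.5,0],[0,0,0,0,0,0,0]],
])

```text
clock: 16.7
tcp_pos: [0.5328, 0.2335, 0.1134]
orientation: [1.0, 0.0, 0.0, -0.0]
force: [-1.0, -0.9, 4.9]
grip_width: 0.227
gripper_force: 59.9
```

Run:
```python
from pin import *
p=vision.camera('wrist'); print(pin(p['img'])); s=monitor.state(); print(s['force'],s['tcp_pos'])
```

```text
(221, np.float64(387.0135746606335), np.float64(322.0542986425339), np.int64(379), np.int64(394), np.int64(314), np.int64(330))
[-0.85369163  0.12167173  5.89145453] [0.53280459 0.2334781  0.11324825]
```

Run:
```python
from pin import *
p=vision.camera('wrist'); a=np.load('rest.npy').astype(int); d=np.abs(p['img'].astype(int)-a).sum(2)[330:430,280:365]
print(d.mean(), [(r+330,int(d[r].max())) for r in range(0,100,6)])
F=np.mean([monitor.state()['force'] for _ in range(20)],0); print(F, monitor.state()['tcp_pos'],pin(p['img']),monitor.state()['torque'])
sd=vision.camera('side'); sc=vision.camera('scene')
for n,q in(('side',sd),('scene',sc)): print(n,[(x['at'],x['p']) for x in vision.spot_in('trip_pin',q)[:2]],proj(q,(.5328,.2335,.175)))
```

```text
7.083294117647059 [(330, 14), (336, 12), (342, 6), (348, 139), (354, 8), (360, 8), (366, 36), (372, 261), (378, 448), (384, 476), (390, 290), (396, 6), (402, 7), (408, 8), (414, 7), (420, 7), (426, 7)]
[-2.32322809 -0.7163082   5.29977751] [0.53280677 0.23349318 0.11322648] (221, np.float64(387.0135746606335), np.float64(322.0542986425339), np.int64(379), np.int64(394), np.int64(314), np.int64(330)) [-0.16422029  0.28614427  0.02377436]
side [([212.3, 236.8], 0.18)] [185.51869992 271.60317665]
scene [([296.3, 257.3], 0.46)] [269.71723548 256.08358117]
```

Run:
```python
from pin import *
p=vision.camera('wrist'); np.save('snap.npy',p['img'])
f=lambda i: cv2.resize(i[340:420,285:360],None,fx=5,fy=5,interpolation=cv2.INTER_NEAREST)
save({'img':np.hstack([f(np.load('rest.npy')),f(p['img'])])},'cmp')
```

```text
(no output)
```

View pics/cmp.png

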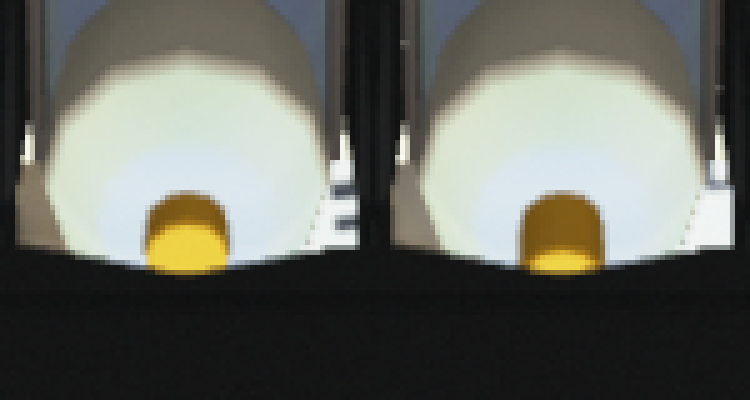

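The pin on the right stands clearly taller than at rest, and the force dropped, so the punch has snapped. Withdrawing straight up.

Emit:
step_arm([
  [[0,0,0,0,0,2,0],[0,0,0,0,0,3,0],[0,0,0,0,0,4,0],[0,0,0,0,0,6,0],[0,0,0,0,0,10,0],[0,0,0,0,0,20,0],[0,0,0,0,0,30,0],[0,0,0,0,0,30,0],[0,0,0,0,0,30,0],[0,0,0,0,0,18,0],[0,0,0,0,0,0,0]],
])

```text
clock: 18.42
tcp_pos: [0.5332, 0.2337, 0.2676]
orientation: [1.0, 0.0, 0.002, -0.001]
force: [-0.1, 0.1, -2.7]
grip_width: 0.226
gripper_force: 59.3
```

Emit:
step_arm([
  [[0,0,0,-3,-35,0,0],[0,0,0.5,-3,-45,0,0],[0,0,0.5,-3,-45,0,0],[0,0,0.5,-3,-45,0,0],[0,0,0.5,-3,-45,0,0],[0,0,0.5,-3,-45,0,0],[0,0,0.5,-3,-45,0,0],[0,0,0.5,-3,-45,0,0],[0,0,0.5,-3,-45,0,0],[0,0,0.5,-2,-45,0,0],[0,0,0,0,-35,0,0],[0,0,0,0,-17,0,0]],
])

```text
clock: 19.92
tcp_pos: [0.5022, -0.2609, 0.2645]
orientation: [0.999, 0.038, -0.001, -0.0]
force: [-0.5, 0.0, -2.5]
grip_width: 0.228
gripper_force: 59.3
```

Emit:
step_arm([
  [[0,0,0,0,0,0,0],[0,0,0,0,0,0,0]],
])

```text
clock: 20.18
tcp_pos: [0.504, -0.2561, 0.2655]
orientation: [0.999, 0.041, -0.0, -0.001]
force: [0.8, 1.0, -3.0]
grip_width: 0.228
gripper_force: 59.3
```

Emit:
step_arm([
  [[0,0,0,0,-3,-15,0],[0,0,0,0,0,-10,0],[0,0,0,0,0,0,0]],
])

```text
clock: 20.55
tcp_pos: [0.5027, -0.2608, 0.2392]
orientation: [0.999, 0.04, -0.002, -0.001]
force: [0.1, 0.1, -1.2]
grip_width: 0.225
gripper_force: 59.3
```

Run:
```python
from h import *
p=vision.camera('wrist'); s=monitor.state(); t=s['tcp_pos']; print(t,s['orientation'],s['clock'])
a=proj(p,(t[0],t[1],t[2]-.089)); b=proj(p,(.504,-.259,.105)); r0,c0=(b-[60,80]).astype(int); print('nose',a,'hole',b,'origin',r0,c0)
np.save('w7.npy',p['img'])
save({'img':cv2.resize(p['img'][r0:r0+100,c0:c0+160],None,fx=5,fy=5,interpolation=cv2.INTER_CUBIC)},'w7')
```

```text
[ 0.5032388  -0.26116916  0.24001432] [ 9.99217770e-01  3.95356927e-02 -7.35914863e-04 -4.84658717e-04] 20.6
nose [247.51858503 322.39420047] hole [231.60656392 319.95025146] origin 171 239
```

View pics/w7.png

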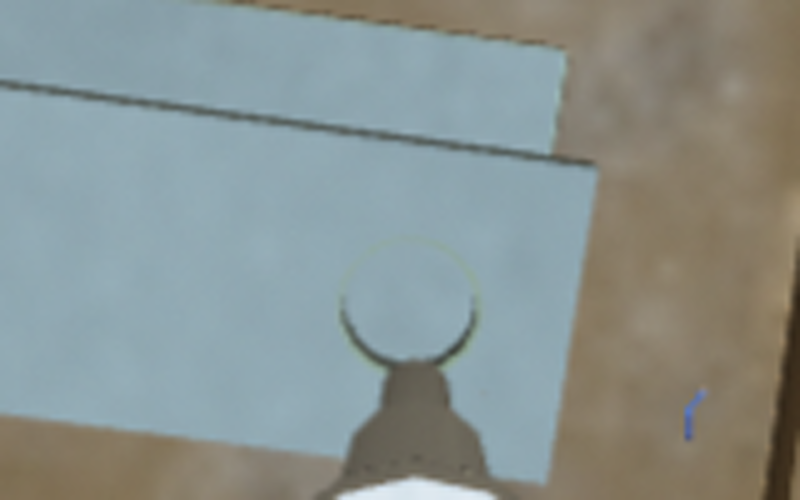

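The empty hole is centred at about crop (304,410), full picture (231.4,320.6). The nose rim is centred at about (391,415), full picture (248.8,321.7).

Run:
```python
from h import *
p=vision.camera('wrist'); t=monitor.state()['tcp_pos']; print(t,p['pose'][:3,3], np.abs(p['img'].astype(int)-np.load('w7.npy')).mean())
h=onz(p,(231.4,320.6),.105); n=onz(p,(248.8,321.7),t[2]-.089); print(h,n,(h-n)*1e3)
```

```text
[ 0.5036198  -0.26144072  0.24060299] [ 0.56869205 -0.25629688  0.38183431] 2.904654947916667
[ 0.50480845 -0.26002594  0.105     ] [ 0.50287787 -0.26119766  0.15160299] [  1.93058271   1.17171688 -46.60299123]
```

Emit:
step_arm([
  [[0,0,0,1.2,1.4,-10,0],[0,0,0,0,0,-20,0],[0,0,0,0,0,-20,0],[0,0,0,0,0,-12,0],[0,0,0,0,0,-8,0],[0,0,0,0,0,0,0]],
])

```text
clock: 21.4
tcp_pos: [0.5047, -0.2602, 0.1705]
orientation: [0.999, 0.039, -0.0, -0.0]
force: [-0.6, -0.2, -2.6]
grip_width: 0.227
gripper_force: 59.3
```

Emit:
step_arm([
  [[0,0,0,0,0,-5,0],[0,0,0,0,0,-5,0],[0,0,0,0,0,-5,0],[0,0,0,0,0,0,0]],
])

```text
clock: 21.9
tcp_pos: [0.5044, -0.2601, 0.1553]
orientation: [0.999, 0.039, -0.0, -0.0]
force: [-0.4, -0.1, -2.4]
grip_width: 0.223
gripper_force: 59.3
```

Emit:
step_arm([
  [[0,0,0,0,0,-10,0],[0,0,0,0,0,-12,0],[0,0,0,0,0,-10,0],[0,0,0,0,0,-5,0],[0,0,0,0,0,0,0]],
])

```text
clock: 22.52
tcp_pos: [0.5045, -0.2601, 0.1182]
orientation: [0.999, 0.039, -0.0, -0.0]
force: [0.4, 0.2, -2.4]
grip_width: 0.23
gripper_force: 59.3
```

Emit:
step_arm([
  [[0,0,0,0,0,-1.5,0],[0,0,0,0,0,-1,0],[0,0,0,0,0,0,0]],
])

```text
clock: 22.9
tcp_pos: [0.5048, -0.2603, 0.1164]
orientation: [0.999, 0.039, 0.0, 0.0]
force: [0.1, 0.3, -2.7]
grip_width: 0.226
gripper_force: 59.3
```

Emit:
step_arm([
  [[0,0,0,0,0,-0.7,0],[0,0,0,0,0,0,0]],
])

```text
clock: 23.15
tcp_pos: [0.5047, -0.2603, 0.1156]
orientation: [0.999, 0.039, 0.0, -0.0]
force: [0.7, 0.2, -1.8]
grip_width: 0.228
gripper_force: 59.3
```

Emit:
step_arm([
  [[0,0,0,0,0,-0.5,0],[0,0,0,0,0,0,0]],
])

```text
clock: 23.4
tcp_pos: [0.5047, -0.2602, 0.115]
orientation: [0.999, 0.039, -0.0, -0.0]
force: [0.7, -0.0, -3.0]
grip_width: 0.226
gripper_force: 59.3
```

Emit:
step_arm([
  [[0,0,0,0,0,-0.5,0],[0,0,0,0,0,0,0.28],[0,0,0,0,0,0,0.34],[0,0,0,0,0,0,0.5],[0,0,0,0,0,0,0.8],[0,0,0,0,0,0,1],[0,0,0,0,0,0,1]],
], newtons=20)

```text
clock: 24.28
tcp_pos: [0.5048, -0.2603, 0.1146]
orientation: [0.999, 0.039, 0.0, -0.0]
force: [-0.1, 0.0, 0.7]
grip_width: 1.002
gripper_force: 0.0
```

Emit:
step_arm([
  [[0,0,0,0,0,8,1],[0,0,0,0,0,20,1],[0,0,0,0,0,30,1],[0,0,0,0,0,35,1],[0,0,0,0,0,35,1],[0,0,0,0,0,30,1],[0,0,0,0,0,0,1],[0,0,0,0,0,0,1]],
])

```text
clock: 25.28
tcp_pos: [0.5041, -0.26, 0.272]
orientation: [0.999, 0.039, -0.001, -0.0]
force: [0.4, -0.3, -0.3]
grip_width: 1.002
gripper_force: 0.0
```

Run:
```python
from h import *
p=vision.camera('wrist'); s=monitor.state(); print(s['tcp_pos'],s['clock'],s['force'])
for t,z in (('punch',.14),('punch_grip',.134),('drift',.13)):
    r=vision.spot_in(t,p); print(t,[(np.round(q['at'],1).tolist(),np.round(onz(p,q['at'],z),4).tolist(),round(q['p'],2)) for q in r[:2]])
im=p['img'];b=proj(p,(.5045,-.26,.176)); print('pin expected',b)
hsv=cv2.cvtColor(im,cv2.COLOR_RGB2HSV); m=cv2.inRange(hsv,(15,150,120),(35,255,255)); r0,c0=b.astype(int); r,c=np.nonzero(m[r0-15:r0+16,c0-15:c0+16]); q=(r.mean()+r0-15,c.mean()+c0-15); print('pin',q,onz(p,q,.176))
w=cv2.inRange(hsv,(0,0,215),(180,40,255)); f=proj(p,(.5045,-.26,.111)).astype(int); k=np.zeros_like(w); k[f[0]-25:f[0]+12,f[1]-25:f[1]+25]=1; w=w*k
cn=max(cv2.findContours(w,cv2.RETR_EXTERNAL,cv2.CHAIN_APPROX_NONE)[0],key=len); (x,y),R=cv2.minEnclosingCircle(cn); print('flange',y,x,R,onz(p,(y,x),.111))
```

```text
[ 0.50394135 -0.25988356  0.27143034] 25.325 [-0.33094806 -1.17186583  0.18487901]
punch [([226.9, 320.9], [0.5103, -0.2588, 0.14], 0.74), ([204.3, 269.4], [0.5258, -0.215, 0.14], 0.44)]
punch_grip [([230.5, 323.8], [0.506, -0.2616, 0.134], 0.97), ([204.0, 267.5], [0.525, -0.2126, 0.134], 0.24)]
drift [([212.1, 212.8], [0.5136, -0.1654, 0.13], 0.73)]
pin expected [245.01221024 321.77403644]
pin (np.float64(244.43478260869563), np.float64(322.17391304347825)) [ 0.50496372 -0.26025871  0.176     ]
flange 226.5 322.125 16.500572204589844 [ 0.50445713 -0.2602488   0.111     ]
```

The pin stands directly over the flange at (0.505, -0.260), so the punch hangs upright and seated. Handing in.

```bash
python3 -c "
from station import ticket; print(ticket.close_job())"
```

```text
the job is handed in; nothing more can be done
None
```

The job is handed in: the punch snapped on the blank through the L's corner hole, with no sign of side load on the jig (sideways readings up to about 2.5 N), and it hangs upright in its own stand hole. The drift and the other things on the bench were not touched, and it took about 25 s of the 51 s.

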